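# Shut the full finds drawer, pop open the empty one

## Robot

A 6-joint arm with a two-finger parallel gripper is mounted at the origin on a cart in front of the work surface, level with it; the furniture and walls round the work are solid. World frame = base frame: x ahead of the robot, y to its left, z up, the work surface at z = 0. Lengths are in m, angles in degrees, forces in N, time in s.
With the tool pointing down it reaches from about 0.35 to 0.85 m from the base axis. Payload 8.1 kg.
Tool frame: the origin (TCP) lies at the very end of the fingers, on their centre line; the grasp point (between the pads) lies 19 mm behind it; z points along the fingers, y is the line along which they close (so a half turn about z gives the same grasp; the last joint's range is limited). The gripper opens to 93 mm and grips with 3 to 60 N. Pads are 15 mm wide; open, the fingers measure 128 mm over their backs; the gripper's body (75 mm by 188 mm) begins 65 mm behind the grasp point.
Start: joints at [66.268, 7.471, 85.268, -0, 87.261, -4.893], TCP at [0.194, 0.568, 0.219] pointing down, gripper open.
Joint ranges: [-169.43, 169.43], [-51.17, 129.36], [1.28, 143.12], [-76.62, 256.62], [0, 156.53], [-152.29, 152.29]. Speed limits (degrees/s): [136.94, 136.94, 159.86, 180, 180, 180].

## Interface

Orientations are given as a 3x3 rotation matrix whose columns are the frame's x, y, z axes.
In Python, from station import r, set_gripper, solver, cams, readout gives the robot as it stands. Calls block until the motion is done:
- r.move_ptp(position, orientation): joint-space move of the TCP to a pose.
- r.line_to(position, feed=0.15, attitude=None, max_force=None): straight line of the TCP; attitude=None keeps the orientation; feed is the mean speed in m/s. With max_force (N) it stops when the force on the tool has changed by that much, and returns True; else False.
- r.movej(angles): joint-space move.
- set_gripper(opening, strength=None): finger opening in m; strength is the grip in N (None keeps the last); returns when the fingers have stopped.
- r.hold(seconds).
- solver.solve_ik(position, orientation): joint angles nearest the present ones, or None.
- cams.snapshot(name): name is "scene" or "side" or "wrist"; returns a dict with "image" (480x640x3 uint8, blue, green, red), "depth" (480x640 float32, m along the optical axis (not along the pixel's ray), 0 where there is no reading), "mtx" (3x3 intrinsics, pixels), "pose" (4x4, takes a point from camera to world coordinates); the wrist camera has in their place "mount" (4x4, takes a point from camera to tool coordinates, whose origin is the TCP and whose axes are the flange's). Camera axes: x right, y down, z forward; pixel columns grow to the right and rows downward; lengths in m; the calibration is good to about 2 mm. A picture is of the moment at which its call begins: read the wrist's pose just before it.
A pose or a line that the arm cannot do raises r.IKError and nothing moves.
- r.hand_in(): hands the job in; it is judged then, once.
Trained networks look in the newest picture that a camera, given by its name, has taken for a name from the list of things; names that differ only in an ending like _2 or _b are one class to them, and where a whole thing is asked for, a point or a joint stands for the part that bears it (a point fixed in the world has none). Each returns a list of dicts, best first, with "score" (0 to 1); they miss things now and then, are a little off and sometimes report something else, mostly with a low value. They report only what shows in the picture. A call takes as long as a camera call. They do not tell look-alikes from the thing itself.
- cams.spot_in(camera, target): "at" ([x, y, z] in m, in world coordinates, good to about 4 mm: the middle of the surface that is visible of it).
- cams.trace(camera, target): "region" (480x640 bool, what is visible of it).
Readings, each from a call of its own:
- readout.get_time(): time.
- readout.get_joint_pos(): joint angles.
- readout.get_joint_vel(): joint speeds.
- readout.get_tau(): joint torques, N m.
- readout.get_tool_pos(): TCP position.
- readout.get_tcp_rot(): TCP orientation.
- readout.get_force(): force on the tool from outside, world axes, zero at the start.
- readout.get_ft_torque(): the same for the moment, N m.
- readout.get_opening(): finger opening in m.
- readout.get_grip_force(): force on a finger pad.
Only numpy, scipy, OpenCV 4.12 (cv2) and the standard library are available. Lean on these libraries where they do the work, as an engineer would, in place of code of your own. Each camera call takes 0.05 s, during which the arm holds its last target. There are 200 camera calls.

## Task

Of the two push-latch drawer boxes, the one standing open is full of bones and the shut one is empty. Push the full drawer in, bones and all, until it latches and stays shut, and press the shut drawer so that it springs open, ready for the next finds. Check that each stays so by itself, and leave the canister and the marker where they are.

Things in the scene. Friction and masses are not known exactly. Their poses are not given: they have to be found in the camera images.
- full_box: Grey steel drawer box fixed to the table, 150 (x) x 130 (y) x 60 mm high, whose drawer holds two long bones and starts open. Origin: centre of its underside. Its x axis points from front to back; the drawer opens along -x. Turned up to 0.3 rad about z. Both boxes look alike from outside.
- full_drawer (a joint): Opening of the full drawer in m: 0 = latched shut, 0.045 = sprung open, -0.009 = inner stop. A spring pushes it out (2 N open, 3 N at 0). Push-push latch: pushed in from open to the inner stop and let go, it comes back to about 0 and stays; pushed from latched to the inner stop and let go, it springs open. A push that ends before -0.007 may change nothing.
- full_front (a point): Centre of the outer face of the full drawer's front panel, moves with the drawer. Axes as the box: +x is the direction in which to push. The panel is plain metal, 128 mm wide, 54 mm high (27 mm above and below this point), 6 mm thick. When shut its face stands 14 mm in front of the box, whose top is level with the panel's top.
- empty_box: The second box, same shape and size, with the empty drawer, which starts shut. Origin and axes as for full_box.
- empty_drawer (a joint): Opening of the empty drawer in m, same meaning and same latch as full_drawer.
- empty_front (a point): Centre of the outer face of the empty drawer's front panel, as full_front.
- canister: Bystander: black canister with grey lid, 34 mm across, 51 mm high, standing between the boxes. Origin: centre of its underside.
- marker: Bystander: white marker with black cap, 136 mm long, 17 mm thick, lying near the table's front edge. Origin: centre of its underside.
- front_bone: Loose long bone, 91 x 29 x 13 mm, lying across the front half of the full drawer. Origin: centre of its underside.
- rear_bone: Loose long bone, 94 x 41 x 11 mm, lying across the rear half of the full drawer. Origin: centre of its underside.
Not all that is in view belongs to the job. Leave any blue look-alike of the front_bone alone.

How it is judged:
By the outcome, as a careful person would: the job done as asked, in the order asked, and still so for the second after the job is handed in, with the robot touching nothing.
It also fails if it takes over 45 s, if anything falls off the work surface, if the arm or the gripper's body presses on something with over 40 N, if the wrist force passes 120 N, or if a joint passes its speed limit or range.

## Working session

There is one attempt and no reset: what is moved stays moved. The work goes in short steps, each a Python script; the robot and the scene stay as the last script left them, time stands still between calls to the robot, and variables do not carry over. Pictures are saved under pics/ and viewed, at most 10 in all, crops included, and the job is handed in when it is done.

```bash
mkdir -p pics; ls; cat > h.py <<'E'
import numpy as np, cv2
from station import r,set_gripper,solver,cams,readout
def cloud(s):
    d=s["depth"];K=s["mtx"];v,u=np.mgrid[:480,:640]
    p=np.stack([(u-K[0,2])*d/K[0,0],(v-K[1,2])*d/K[1,1],d],-1)
    w=p@s["pose"][:3,:3].T+s["pose"][:3,3]; w[d==0]=np.nan
    return w
E
python3 - <<'E'
from h import *
for c in ("scene","side"):
    s=cams.snapshot(c); cv2.imwrite(f"pics/{c}0.png",s["image"]); np.savez(f"{c}0.npz",**s)
    print(c,s["pose"][:3,3].round(3),s["pose"][:3,2].round(2))
    for t in ("full_box","empty_box","full_front","empty_front","canister","marker","front_bone","rear_bone"):
        for o in cams.spot_in(c,t)[:3]: print(t,round(o["score"],2),np.round(o["at"],3), end=" | ")
        print()
print(readout.get_time())
E
```

```text
pics
scene [-0.049  0.227  0.562] [ 0.69 -0.4  -0.61]
full_box 0.8 [ 0.601 -0.276  0.048] | full_box 0.45 [ 0.53  -0.301  0.03 ] | 
empty_box 0.92 [0.625 0.108 0.06 ] | 
full_front 0.71 [ 0.365 -0.05   0.018] | full_front 0.58 [ 0.532 -0.299  0.033] | 
empty_front 0.81 [0.577 0.094 0.034] | 
canister 0.62 [ 0.675 -0.078  0.037] | 
marker 0.63 [ 0.364 -0.052  0.019] | 
front_bone 0.63 [ 0.513 -0.156  0.01 ] | front_bone 0.62 [ 0.412 -0.242  0.006] | 
rear_bone 0.63 [ 0.576 -0.306  0.023] | 
side [ 0.455 -1.01   0.705] [ 0.06  0.8  -0.59]
full_box 0.57 [ 0.63  -0.313  0.06 ] | 
empty_box 0.85 [0.65  0.058 0.06 ] | 
full_front 0.78 [ 0.547 -0.303  0.023] | 
empty_front 0.88 [0.58  0.085 0.035] | 
canister 0.72 [ 0.68  -0.095  0.038] | 
marker 0.88 [ 0.378 -0.055  0.014] | 
front_bone 0.8 [ 0.54  -0.306  0.023] | front_bone 0.78 [ 0.418 -0.248  0.006] | front_bone 0.66 [ 0.517 -0.156  0.004] | 
rear_bone 0.82 [ 0.573 -0.292  0.022] | rear_bone 0.63 [0.652 0.056 0.061] | 
0.9
```

View pics/scene0.png

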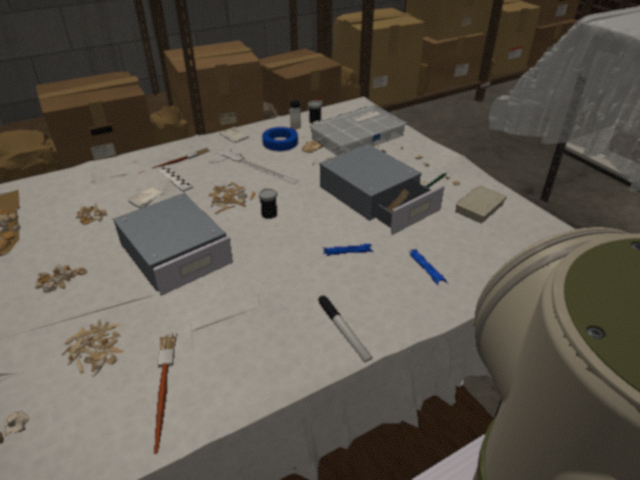

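View pics/side0.png

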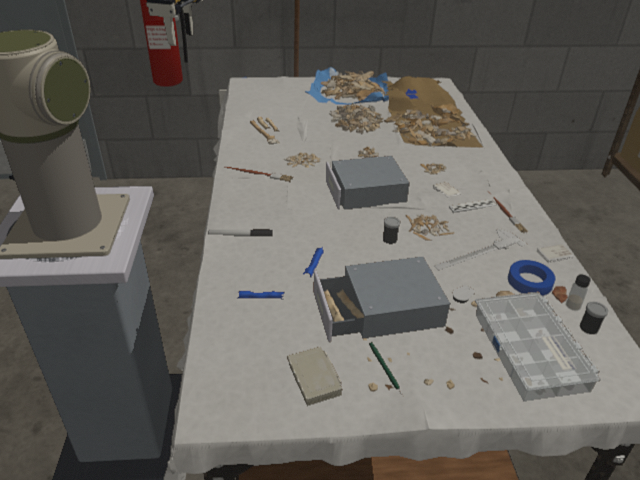

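The scene view shows the open box at (370,175) with its open drawer front at (415,210), and the shut box at (175,240) with its front at (200,265). The canister is at (268,203) and the marker at (345,328). Possible confusions:
- **Boxes:** shut box (175,240) against open box (370,175). The open one with bones inside at (400,198) is full_box.
- **Bones:** blue look-alikes at (348,249) and (428,266), which I leave alone.
- **Canisters:** the dark cylinders at (295,115) and (315,112) are not the bystander.

Next I fit the geometry and take a close crop.

```bash
cat > fit.py <<'E'
from h import *
def fit(near,snaps=("scene0.npz","side0.npz")):
    for f in snaps:
        s=dict(np.load(f)) if isinstance(f,str) else f
        w=cloud(s); m=(abs(w[...,2]-.06)<.006)&(np.hypot(w[...,0]-near[0],w[...,1]-near[1])<.14)
        m=cv2.morphologyEx(m.astype(np.uint8),cv2.MORPH_OPEN,np.ones((3,3)))
        n,l,st,_=cv2.connectedComponentsWithStats(m)
        k=1+np.argmax(st[1:,4]); p=w[l==k]
        (c,sz,a)=cv2.minAreaRect((p[:,:2]*1000).astype(np.float32))
        print(f if isinstance(f,str) else "",np.round(c,1),np.round(sz,1),round(a,2),"z",np.median(p[:,2]).round(4),len(p))
if __name__=="__main__":
    fit((.63,-.29)); fit((.635,.08))
    s=dict(np.load("side0.npz")); w=cloud(s)
    a=cv2.resize(s["image"][245:350,295:465],None,fx=4,fy=4,interpolation=cv2.INTER_CUBIC); cv2.imwrite("pics/crop.png",a)
    for t in ("front","rear"): pass
    for (u0,u1,v0,v1) in ((312,365,268,338),):
        q=w[v0:v1,u0:u1].reshape(-1,3); q=q[(q[:,2]>.045)]; print("high pts",len(q)); 
        print(q[:,:2][q[:,0]<.55].round(3)[::6], q[q[:,0]<.55][:,2].max())
E
python3 fit.py
```

```text
scene0.npz [ 649.6 -286.8] [154.6 132.9] 8.01 z 0.0593 2821
side0.npz [ 652.1 -289.2] [151.1 133.3] 7.99 z 0.0594 4411
scene0.npz [659.9 102.3] [152.8 131.4] 7.9 z 0.0593 4501
side0.npz [662.3 101. ] [150.8 137.5] 8.39 z 0.0592 1936
high pts 787
[[ 0.513 -0.242]
 [ 0.512 -0.248]
 [ 0.517 -0.255]
 [ 0.513 -0.258]
 [ 0.517 -0.261]
 [ 0.518 -0.265]
 [ 0.513 -0.262]
 [ 0.515 -0.268]
 [ 0.516 -0.274]
 [ 0.518 -0.277]
 [ 0.517 -0.281]
 [ 0.519 -0.284]
 [ 0.522 -0.283]
 [ 0.516 -0.28 ]
 [ 0.517 -0.289]
 [ 0.517 -0.286]
 [ 0.517 -0.287]
 [ 0.518 -0.296]
 [ 0.519 -0.302]
 [ 0.519 -0.305]
 [ 0.52  -0.309]
 [ 0.524 -0.312]
 [ 0.524 -0.313]
 [ 0.523 -0.316]
 [ 0.525 -0.318]
 [ 0.524 -0.323]
 [ 0.525 -0.321]
 [ 0.524 -0.324]
 [ 0.524 -0.328]
 [ 0.524 -0.331]
 [ 0.525 -0.332]
 [ 0.525 -0.336]
 [ 0.527 -0.338]
 [ 0.526 -0.339]
 [ 0.526 -0.343]
 [ 0.527 -0.348]
 [ 0.527 -0.347]
 [ 0.527 -0.349]
 [ 0.529 -0.353]
 [ 0.53  -0.355]
 [ 0.53  -0.358]
 [ 0.531 -0.359]
 [ 0.533 -0.359]
 [ 0.532 -0.365]
 [ 0.527 -0.359]
 [ 0.528 -0.366]
 [ 0.529 -0.371]
 [ 0.532 -0.368]
 [ 0.531 -0.369]
 [ 0.532 -0.371]] 0.06224272979225909
```

View pics/crop.png

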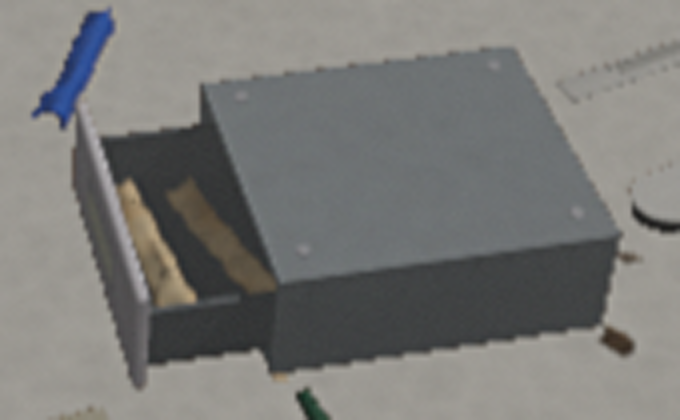

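The crop confirms the drawer standing open with both bones lying low, below the rim. Both boxes fit 150x130 mm at z≈0.06 and yaw ≈ +8°. full_front comes out at about (0.518,-0.307), which agrees with the panel points measured directly. I'll push the full drawer first.

```bash
cat >> h.py <<'E'
A=np.radians(8.05); D=np.array([np.cos(A),np.sin(A),0])
def rot(s):
    x=s*D; z=np.array([0,0,-1.]); return np.stack([x,np.cross(z,x),z],1)
def push(c,opening,z=.03):
    c=np.array([*c,z]); face=lambda o:c-D*(.089+o)
    pre=face(opening)-D*.04
    best=None; q0=np.array(readout.get_joint_pos())
    for s in(1,-1):
        q=solver.solve_ik(pre+[0,0,.17],rot(s))
        if q is not None:
            k=abs(np.array(q)-q0).max()
            if best is None or k<best[0]: best=(k,s)
    R=rot(best[1]); print("sign",best)
    r.move_ptp(pre+[0,0,.17],R); r.line_to(pre,.15)
    f0=np.array(readout.get_force())
    hit=r.line_to(face(-.009)+D*.010,.04,max_force=14)   # well past the stop: ends on force
    p=np.array(readout.get_tool_pos())
    print("hit",hit,"opening if 7.5mm half finger",((c-p)@D-.089-.0075).round(4),"dF",(np.array(readout.get_force())-f0).round(1))
    r.hold(.2)
    r.line_to(pre,.06); r.line_to(pre+[0,0,.17],.2)
    print("t",readout.get_time())
E
python3 - <<'E'
from h import *
print(np.round(readout.get_tcp_rot(),2).tolist())
set_gripper(0); push((.651,-.288),.045)
for c in("scene","side"):
    s=cams.snapshot(c); np.savez(c+"1.npz",**s); cv2.imwrite(f"pics/{c}1.png",s["image"])
E
```

```text
[[-0.95, 0.32, 0.0], [0.32, 0.95, 0.0], [-0.0, 0.0, -1.0]]
sign (np.float64(104.53160569593058), 1)
hit True opening if 7.5mm half finger -0.0073 dF [-3.1 -2.2  2.1]
t 11.5167
```

View pics/side1.png

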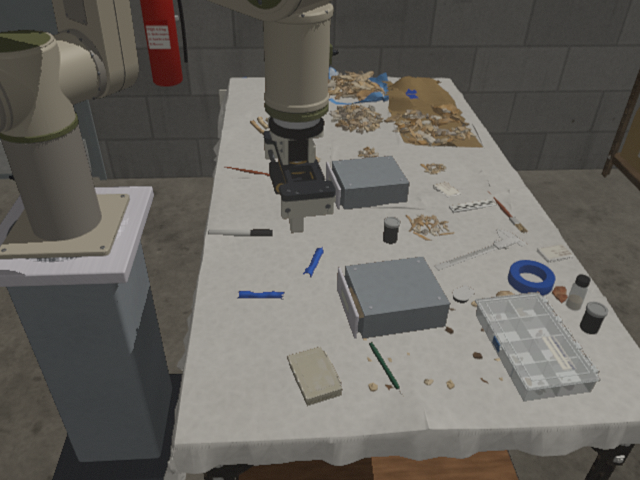

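```bash
cat > op.py <<'E'
from h import *
import sys
def opening(f,c):
    w=cloud(dict(np.load(f))).reshape(-1,3); E=np.array([-D[1],D[0],0])
    d=w-[*c,0]; u=d@D; v=d@E
    m=(abs(v)<.055)&(d[:,2]>.015)&(d[:,2]<.05)&(u<-.06)&(u>-.17)
    if m.sum(): print(f,"n",m.sum(),"opening pctl 5/25/50", (-np.percentile(u[m],[5,25,50])-.089).round(4))
n=sys.argv[1]
for c in((.651,-.288),(.661,.1015)):
    for k in("scene","side"): opening(f"{k}{n}.npz",c)
E
python3 op.py 0; python3 op.py 1
```

```text
scene0.npz n 1059 opening pctl 5/25/50 [0.0468 0.0457 0.0446]
side0.npz n 1161 opening pctl 5/25/50 [0.0441 0.0259 0.0137]
scene0.npz n 1187 opening pctl 5/25/50 [0.0026 0.0016 0.0009]
side0.npz n 198 opening pctl 5/25/50 [ 0.0003 -0.0005 -0.0012]
side1.npz n 483 opening pctl 5/25/50 [ 0.0003 -0.0004 -0.001 ]
scene1.npz n 934 opening pctl 5/25/50 [0.0026 0.0015 0.0008]
side1.npz n 120 opening pctl 5/25/50 [-0.0002 -0.0009 -0.0017]
```

The full drawer is shut, with a measured opening of about 0, and it has stayed there for several seconds untouched. Next is the empty one.

```bash
python3 - <<'E'
from h import *
push((.661,.1015),0)
r.move_ptp(np.array([.35,.35,.25]),np.array(readout.get_tcp_rot()))
for c in("scene","side"):
    s=cams.snapshot(c); np.savez(c+"2.npz",**s); cv2.imwrite(f"pics/{c}2.png",s["image"])
    for t in("canister","marker"): print(c,t,[np.round(o["at"],3) for o in cams.spot_in(c,t)[:1]])
print(readout.get_time())
E
python3 op.py 2
```

```text
sign (np.float64(41.625779602949315), 1)
hit True opening if 7.5mm half finger -0.0072 dF [-3.3  0.8  2.3]
t 17.3917
scene canister [array([ 0.672, -0.08 ,  0.04 ])]
scene marker [array([ 0.363, -0.048,  0.019])]
side canister [array([ 0.682, -0.096,  0.039])]
side marker [array([ 0.376, -0.056,  0.011])]
18.9333
scene2.npz n 644 opening pctl 5/25/50 [0.0029 0.002  0.0012]
side2.npz n 487 opening pctl 5/25/50 [ 0.0004 -0.0004 -0.0011]
scene2.npz n 1393 opening pctl 5/25/50 [0.0467 0.0456 0.0449]
side2.npz n 404 opening pctl 5/25/50 [0.044  0.043  0.0163]
```

View pics/side2.png

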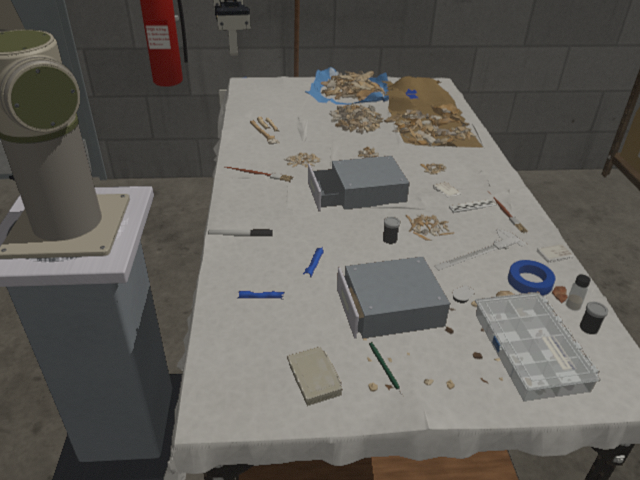

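The empty drawer is open at (325,185) and the full one is shut at (355,300). The canister (391,228) and marker (240,232) have not moved, and the robot is clear of everything.

```bash
python3 -c "
from h import *
print(r.hand_in())"
```

```text
the job is handed in; nothing more can be done
None
```

The job is handed in: the full drawer latched shut with its bones, then the empty drawer sprung open to about 45 mm; both stayed put untouched, and the canister and marker did not move.

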